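# Ready the switch tester: carriage home, guard shut

### The job

Get the switch tester ready for its run: with the fingertips, push the orange front plate of the carriage until the carriage is fully home, so that the green switch on it stands under the gold probe, and then push the hinged clear guard with the orange frame fully shut in front of it. Push gently and pick nothing up: do not touch the green switch, which must ride along standing in its rim, and leave the other things on the plate and bench where they are.

Things in the scene. Friction and masses are not known exactly. Their poses are not given: they have to be found in the camera images.
- tester: the tester's fixed base: polished steel plate 340 (x) x 460 (y) x 20 mm with guide rails, a back stop and a probe stand. Origin at the centre of the plate's underside, on the bench; x points from its front (robot side) to its back, y left, z up; turned by up to 0.25 rad. Offsets below are mm in this frame. Two fixed strap clamps with star knobs, 60 mm above the bench at most, near x 100, y -120 and x 20, y 185
- probe_tip (a point): white tip of the gold probe, 76 mm above the bench, at x 80, y 0; the green switch passes under it with 16 mm to spare. The rod runs up to 235 mm through an aluminium block (46 x 50 mm, from 125 to 175 mm above the bench), held by an arm (x 85 to 115, 150 to 180 mm above the bench) from a column, 45 mm square, 220 mm high, at x 100, y 135
- push_plate (a point): centre of the front face of the carriage's orange front plate, 48 mm above the bench; the plate is 90 mm wide (y), 8 mm thick, from 20 to 70 mm above the bench. It moves with the carriage; push it along the tester's +x. When home this point is at x -30, y 0, that is 30 mm behind the line of the shut guard. Axes as the tester's
- seat (a point): centre of the carriage top within the switch's rim, 34 mm above the bench, 110 mm behind the front face of the push plate; the rim is square, 56 mm inside, 6 mm high. The tray is 150 x 90 mm
- carriage: the carriage: loose aluminium tray 150 x 90 mm, 14 mm thick, about 0.6 kg, lying flat on the steel plate between two fixed guide rails (12 mm high, 1.5 mm play each side). It slides along the tester's x; origin at its underside, at x 0, y 0 of the tester (20 mm above the bench) when fully home against the rubber back stop; starts 70 to 110 mm in front of that. Friction about 2 to 7 N, stays where left
- guard_hinge (a point): lower end of the guard's vertical hinge axis, 25 mm above the bench, at x -60, y 130 of the tester; a post 14 mm square, up to 135 mm above the bench, stands just left of it, centred at y 143
- guard_edge (a point): middle of the guard's free edge, 225 mm from the hinge axis, 70 mm above the bench. The guard is a clear panel in an orange frame 8 mm thick, centred on the hinge axis, from 25 to 115 mm above the bench; shut, its free edge stands before a dark jamb post (115 mm high, x -46, y -92)
- guard (a joint): guard angle a in rad: 0 = shut against its stop; from the hinge the panel points along (-sin a, -cos a) in tester x, y, so opening swings it to the front. Starts 1.3 to 1.7: it stands out towards the robot, left of the carriage. Push it shut on its outer face (left face when open, front face when shut). Friction 0.12 N m, no spring, stays where left
- specimen: green-capped round switch under test, loose, 42 mm across, 26 mm high, black body, standing within the rim on the carriage; origin at the centre of its underside, 34 mm above the bench
- spare_red: bystander: spare switch like the specimen but with a red cap, 42 mm across, 26 mm high, standing on the steel plate; origin at the centre of its underside
- spare_white: bystander: the same with a white cap, standing on the steel plate; origin at the centre of its underside
- loose_clamp: bystander: loose slotted aluminium strap clamp, 104 x 28 mm, with a black star knob, 40 mm high, lying on the bench to the right of the plate; origin at its underside
- probe_rod: bystander: spare gold probe rod, 22 mm foot, 82 mm high, standing on the steel plate; origin at the centre of its underside
- weight: bystander: brass weight with a small head, 44 mm across, 60 mm high, on the bench to the left of the plate; origin at the centre of its underside
- cleaner: bystander: small bottle, 48 mm across, 110 mm high, on the bench to the left of the plate; origin at the centre of its underside
Mind the look-alikes: they are no part of the job. What is shaped like the carriage but pink or purple is not meant. Leave any brown look-alike of the specimen alone.

How it is judged (in metres and radians):
On the way, in this order (a step that is already met when the one before it is completed fails the run):
1. the carriage is fully home (x of push_plate in the frame of tester above -0.034 m), for 0.2 s.
2. then the guard is shut (x of push_plate in the frame of tester above -0.034 m and value of joint guard below 0.05 rad), for 0.2 s.
At the end, for the whole second after the job is handed in: The carriage is flat between its guides within 4 mm of its stop and at rest, the guard within 0.05 rad of shut, and the green switch stands upright and still on the carriage within 12 mm of the probe's axis (all of step 2 and horizontal distance between specimen and probe_tip below 0.012 m and angle between specimen's own z axis and vertical below 0.1 rad and height (world z) of carriage below 0.024 m and linear speed of each of carriage, specimen below 0.02 m/s and height (world z) of specimen below 0.04 m); the robot touches nothing.
It fails at once if the carriage is lifted or tipped (height (world z) of seat above 0.042 m or height (world z) of push_plate above 0.056 m or angle between carriage's own z axis and vertical above 0.15 rad).
It fails at once if the green switch is lifted or tipped (height (world z) of specimen above 0.048 m or angle between specimen's own z axis and vertical above 0.4 rad).
It fails at once if the robot touches the green switch (contact force between any of the arm, the fingers and specimen above 0.5 N).
It fails at once if the carriage, guard or tester is pushed harder than 70 N (contact force between any of the fingers, the arm and tester above 70 N or contact force between any of the fingers, the arm and carriage above 70 N).
It fails at once if a bystander is lifted or moved by more than 20 mm (distance of any of spare_red, spare_white, loose_clamp, probe_rod, weight, cleaner from where it was at the start of the episode above 0.02 m).
It also fails if it takes over 56 s, if anything falls off the work surface, if the arm or the gripper's body presses on something with over 40 N, if the wrist force passes 120 N, or if a joint passes its speed limit or range.

### The arm

A 7-joint arm with a two-finger parallel gripper is mounted at the origin on the work surface. World frame = base frame: x ahead of the robot, y to its left, z up, the work surface at z = 0. Lengths are in mm, angles in rad, forces in N, time in s.
With the tool pointing down it reaches from about 400 to 850 mm from the base axis. Payload 10.4 kg.
Tool frame: the origin (TCP) lies midway between the tips of the shut fingers; the grasp point (between the pads) lies arm.pinch_z behind it (arm.pinch_z is the distance from the TCP to the grasp point, in mm); y points along the fingers, z is the direction in which the jaws open and shut, and the axes are right-handed (so a half turn about y gives the same grasp; the last joint's range is limited). The gripper opens to 85 mm and grips with 20 to 120 N. Pads are 22 mm wide; open, the fingers measure 114 mm over their backs; the gripper's body (76 mm by 85 mm) begins 54 mm behind the grasp point. The pads swing forward as they close: fully open they stand 13 mm farther back than shut.
Start: joints at [-1.294, 0.332, -0.065, 1.46, 0.022, 1.35, -0.088], TCP at [184.567, 597.148, 231.338] pointing down, gripper open.
Joint ranges: [-2.6, 2.6], [-0.5, 2.12], [-1.47, 1.34], [0.16, 2.42], [-1.27, 4.41], [0.06, 2.06], [-2.6, 2.6]. Speed limits (rad/s): [2.22, 2.22, 2.79, 2.79, 3.14, 3.14, 3.14].

### API

Orientations are given as a unit quaternion [w, x, y, z].
In Python, from plant import arm gives the robot as it stands. The module is installed in compiled form; this text tells all that it offers.
- The arm moves only by the shell command python3 -m creep 'ROWS' [OPENING] [FORCE]. ROWS is JSON, a list that holds one entry, the list of rows, each a list of 6 numbers: the shift along the tool's x, y, z in mm, then the turn, a rotation vector about the tool's x, y, z in degrees. A call has 1 to 12 rows; each row shifts and turns the commanded pose from where the row before left it, along the tool's axes as they then stand; what a row does not reach is not made up. A row lasts 1/8 s, in which the tool goes at most 62.5 mm and 10.7 degrees, less where a joint would pass 70% of its speed; a pose out of reach is approached as far as the arm can. A call with a gripper value outside its range is refused whole. OPENING is the opening, from 0 (shut) to 1 (fully open), set as the call begins (- or left out, the last holds). The fingers move at their own pace and stop on an object; FORCE is the grip in N (left out, the last holds). Time passes only in rows, so rows that do not move let the fingers close. It gives the time, the measured TCP pose, the force and the opening at its end, in the units of the state.
- arm.state(): the state, without advancing time (a new reading comes with each control period).
- arm.snapshot(name): name is "scene" or "top" or "wrist"; returns a dict with "color" (420x560x3 uint8, red, green, blue), "z_map" (420x560 float32, mm along the optical axis (not along the pixel's ray), 0 where there is no reading), "fx", "fy", "cx", "cy" (pixels), "R" (3x3) and "t" (3): a world point X has camera coordinates R X + t. Camera axes: x right, y down, z forward; pixel columns grow to the right and rows downward; lengths in mm; the calibration is good to about 2 mm. A picture is of the moment at which its call begins.
- arm.close_job(): hands the job in, once; it reports no verdict.
The state is a dict: "time": time; "joint_pos": joint angles; "qvel": joint speeds; "joint_efforts": joint torques, N m; "position": TCP position; "tcp_rot": TCP orientation; "ft_force": force on the tool from outside, world axes, zero at the start; "wrist_torque": the same for the moment, N m; "grip_width": finger opening in mm.
Only numpy, scipy, OpenCV 4.12 (cv2) and the standard library are available. Lean on these libraries where they do the work, as an engineer would, in place of code of your own. Each camera call takes 0.05 s, during which the arm holds its last target.

## Working session

There is one attempt and no reset: what is moved stays moved. The work goes in short steps, Python scripts to look and compute and a shell command to move; the robot and the scene stay as the last step left them, time stands still between calls to the robot, and variables do not carry over. Pictures are saved under pics/ and viewed, and the job is handed in when it is done.

```bash
mkdir -p pics; cat > h.py <<'E'
import numpy as np, cv2
from plant import arm
def snap(n,f):
    s=arm.snapshot(n); cv2.imwrite('pics/'+f+'.png',cv2.cvtColor(s['color'],cv2.COLOR_RGB2BGR)); np.savez('pics/'+f+'.npz',**{k:v for k,v in s.items()}); return s
def pt(s,u,v,z=None):
    if z is None: z=float(s['z_map'][v,u])
    c=np.array([(u-s['cx'])/s['fx']*z,(v-s['cy'])/s['fy']*z,z]); return np.array(s['R']).T@(c-np.array(s['t']))
E
python3 - <<'E'
from h import *
print(arm.state(), arm.pinch_z)
for n in ['scene','top','wrist']: s=snap(n,n+'0'); print(n,np.array(s['R']).round(3).tolist(),s['t'],s['fx'])
E
```

```text
{'time': 0.0, 'joint_pos': array([-1.29356373,  0.33287604, -0.06470564,  1.46094467,  0.02162188,
        1.34989884, -0.08848506]), 'qvel': array([ 1.28632675e-03, -7.63368442e-04, -2.55794998e-07, -1.16396027e-03,
        6.53674593e-04,  6.33413336e-04,  1.55015458e-03]), 'joint_efforts': array([ 2.41877224e-04, -6.25471830e+01,  4.90179111e-02, -3.91597724e+01,
        1.62058056e-02,  1.01864876e-02,  1.09988136e-06]), 'position': array([184.49796222, 596.75354031, 230.51175163]), 'tcp_rot': array([-0.69867408,  0.69968158, -0.10563939,  0.10554869]), 'ft_force': array([0.44626274, 0.22673705, 0.15850933]), 'wrist_torque': array([ 0.04551696, -0.0065799 ,  0.02223037]), 'grip_width': 85.32111685879246} 18.700000000000003
scene [[0.699, 0.715, 0.004], [0.467, -0.453, -0.76], [-0.541, 0.533, -0.65]] [-407.79920291 -198.78156322 1474.70626577] 472.1657015263914
top [[-0.025, -1.0, 0.008], [-0.993, 0.024, -0.12], [0.12, -0.011, -0.993]] [ -7.9472924  587.85624245 997.85951953] 461.97906265748475
wrist [[0.295, 0.955, -0.0], [0.903, -0.279, 0.326], [0.311, -0.096, -0.945]] [-624.22159963  -41.40514084  379.45926044] 295.8754791841053
```

View pics/scene0.png

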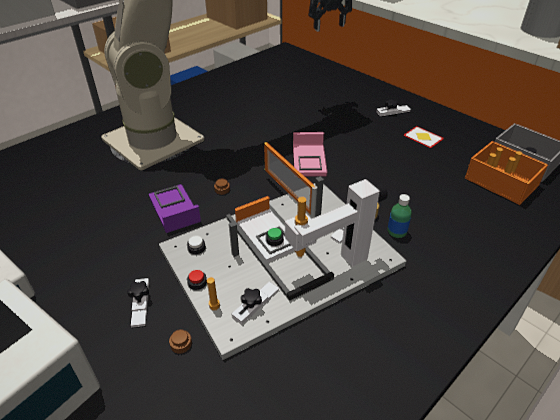

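View pics/top0.png

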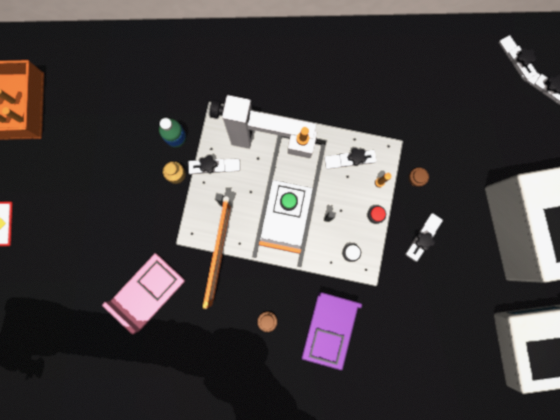

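The top picture shows the tester: the plate corners are at about (210,102), (403,139), (378,285) and (177,245). The orange push plate is at (280,246), the green switch at (289,201), the guard from (226,200) to (207,305), and the hinge post at (222,200).

Possible mix-ups:
- **Carriage:** silver tray with orange plate at (285,220), which is the one I want. Pink at (145,293) and purple at (330,330) are not meant.
- **Switch:** green at (289,201), which is the one I want. Brown at (267,322) and (419,177), red at (377,214) and white at (353,253) are not.

Next is a close crop.

```bash
python3 - <<'E'
from h import *
im=cv2.imread('pics/top0.png'); cv2.imwrite('pics/crop0.png',cv2.resize(im[90:315,165:415],None,fx=2.6,fy=2.6,interpolation=cv2.INTER_CUBIC))
s=dict(np.load('pics/top0.npz'))
H,W=s['z_map'].shape
vv,uu=np.mgrid[:H,:W]; z=s['z_map']
P=np.stack([(uu-s['cx'])/s['fx']*z,(vv-s['cy'])/s['fy']*z,z],-1)
P=(P-s['t'])@s['R']
np.save('pics/P0.npy',P)
m=(z>0)&(abs(P[...,2]-20)<7)&(uu>150)&(uu<430)&(vv>80)&(vv<310)
pp=P[m]; m2=m.astype(np.uint8); m2=cv2.morphologyEx(m2,cv2.MORPH_OPEN,np.ones((5,5)))
n,l,st,_=cv2.connectedComponentsWithStats(m2); k=1+np.argmax(st[1:,4]); q=P[l==k][:,:2].astype(np.float32)
print(np.median(P[l==k][:,2])); r=cv2.minAreaRect(q*1); print(r,cv2.boxPoints(r))
hsv=cv2.cvtColor(im,cv2.COLOR_BGR2HSV)
o=(hsv[...,0]>5)&(hsv[...,0]<18)&(hsv[...,1]>170)&(hsv[...,2]>120)&(uu>165)&(uu<310)&(vv>190)&(vv<315)
n,l,st,c=cv2.connectedComponentsWithStats(o.astype(np.uint8))
for i in range(1,n):
  if st[i,4]>15:
    q=P[l==i]; q=q[q[:,2]>15]; print(st[i],np.median(q,0),q[:,2].min(),q[:,2].max()); top=q[q[:,2]>q[:,2].max()-12]; print(cv2.minAreaRect(top[:,:2].astype(np.float32)))
g=(hsv[...,0]>45)&(hsv[...,0]<75)&(hsv[...,1]>150)&(uu>270)&(uu<310); print('green',P[g].mean(0))
for u,v in [(210,102),(403,139),(378,285),(177,245)]: print(pt(s,u,v,None),P[v,u])
E
```

```text
18.47889868164019
((607.9718017578125, -186.55294799804688), (205.1819305419922, 340.61737060546875), 77.32196044921875) [[ 419.2996   -249.26459 ]
 [ 751.6123   -324.02066 ]
 [ 796.64404  -123.84131 ]
 [ 464.3313    -49.085236]]
[222 203   6  17  41] [588.45444901  81.74152836 112.8609894 ] 85.38075563996026 1061.1649587214154
((463.86932373046875, -10.767097473144531), (0.0, 0.0), 0.0)
green [nan nan nan]
[782.82940792  97.25123252 203.67087509] [782.82940792  97.25123252 203.67087509]
[ 758.52416973 -332.64737381   -2.08214492] [ 758.52416973 -332.64737381   -2.08214492]
[ 4.18608224e+02 -2.55127711e+02  4.01551228e-02] [ 4.18608224e+02 -2.55127711e+02  4.01551228e-02]
[520.72430919 201.56155377  -1.99096437] [520.72430919 201.56155377  -1.99096437]<stdin>:19: RuntimeWarning: Mean of empty slice.
  ret = um.true_divide(
```

View pics/crop0.png

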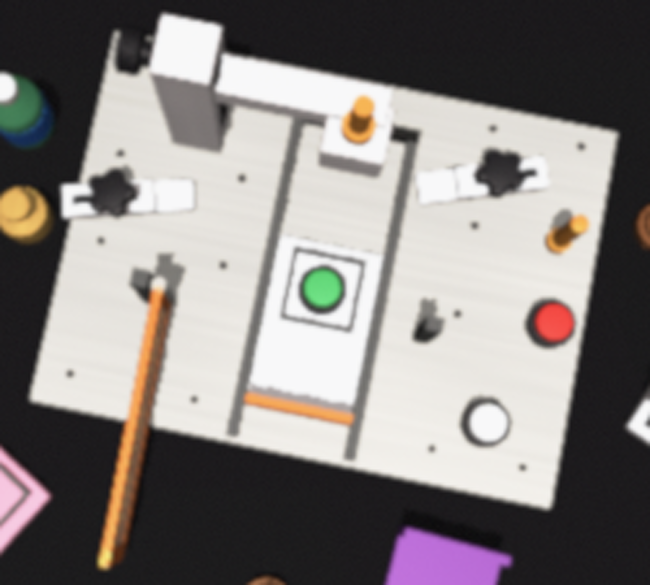

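```bash
cat >> h.py <<'E'
def ray(s,u,v,h):
    R=np.array(s['R']);o=-R.T@np.array(s['t']); d=R.T@np.array([(u-s['cx'])/s['fx'],(v-s['cy'])/s['fy'],1]); return o+d*(h-o[2])/d[2]
def fit(tp,w):
    tp=np.array(tp,float);w=np.array(w)[:,:2]; a=tp-tp.mean(0); b=w-w.mean(0)
    th=np.arctan2((a[:,0]*b[:,1]-a[:,1]*b[:,0]).sum(),(a*b).sum()); R=np.array([[np.cos(th),-np.sin(th)],[np.sin(th),np.cos(th)]]); c=w.mean(0)-R@tp.mean(0)
    return th,R,c
E
python3 - <<'E'
from h import *
s=dict(np.load('pics/top0.npz'))
f=lambda u,v:(165+(u+.5)/2.6-.5,90+(v+.5)/2.6-.5)
w=[ray(s,*f(*c),20) for c in [(115,30),(617,132),(551,508),(30,402)]]
tp=[(170,230),(170,-230),(-170,-230),(-170,230)]
th,R,c=fit(tp,w); print(th,c,[(R.T@(x[:2]-c)).round(1) for x in w])
for n,p,h in [('plateL',(243,403),70),('plateR',(352,423),70),('green',(322,289),60),('hinge',(158,285),115),('end',(105,560),115),('rod',(362,105),235),('pinkcorner',(48,497),34),('white',(487,422),46)]:
  x=ray(s,*f(*p),h); print(n,x.round(1),(R.T@(x[:2]-c)).round(1))
for t in [(-125,0),(-30,0),(-60,130)]: print(t, c+R@np.array(t))
from scipy.spatial.transform import Rotation as Ro
q=arm.state()['tcp_rot']; print(Ro.from_quat(q[[1,2,3,0]]).as_matrix().round(3))
E
```

```text
-0.2263814934845126 [635.63983812 -62.27105504] [array([170.3, 229.2]), array([ 169.1, -229.1]), array([-169.2, -229. ]), array([-170.2,  228.8])]
plateL [513.3  13.7  70. ] [-136.3   46.6]
plateR [494.7 -75.6  70. ] [-134.4  -44.6]
green [608.  -54.6  60. ] [-28.6   1.3]
hinge [606.4  78.2 115. ] [-60.  130.3]
end [392.4 121.8 115. ] [-278.4  124.8]
rod [713.8 -79.  235. ] [79.9  1.2]
pinkcorner [439.8 180.9  34. ] [-245.4  193. ]
white [ 493.5 -191.1   46. ] [-109.6 -157.5]
(-125, 0) [513.8292185  -34.21445247]
(-30, 0) [606.40528941 -55.53747042]
(-60, 130) [606.34960737  77.8791586 ]
[[ 0.955 -0.     0.295]
 [-0.295 -0.001  0.955]
 [ 0.    -1.    -0.001]]
```

```bash
cat >> h.py <<'E'
TH=-0.2264; RT=np.array([[np.cos(TH),-np.sin(TH)],[np.sin(TH),np.cos(TH)]]); C=np.array([635.64,-62.27])
def st():
    from scipy.spatial.transform import Rotation as Ro
    s=arm.state(); q=s['tcp_rot']; M=Ro.from_quat(q[[1,2,3,0]]).as_matrix()
    p=s['position']; t=RT.T@(p[:2]-C); yaw=np.arctan2(M[1,0],M[0,0])
    print('t',round(s['time'],2),'tester',t.round(1),'z',round(p[2],1),'yaw rel deg',round(np.degrees(yaw-TH),2),'tooly',M[:,1].round(3),'F(tester)',(RT.T@s['ft_force'][:2]).round(1),s['ft_force'][2].round(1),'w',round(s['grip_width'],1))
E
python3 -m creep '[[[0,0,0,0,-4.2,0],[0,0,0,0,0,0]]]' 0 20; python3 -c "from h import *;st()"
```

```text
time: 0.4
position: [184.5, 597.0, 231.0]
tcp_rot: [-0.702, 0.703, -0.08, 0.08]
ft_force: [0.1, -0.4, -0.6]
grip_width: 51.6
t 0.4 tester [-587.6  541.2] z 231.0 yaw rel deg -0.02 tooly [-0. -0. -1.] F(tester) [ 0.2 -0.4] -0.6 w 51.6
```

```bash
python3 -m creep '[[[35,0,-45,0,0,0],[35,0,-45,0,0,0],[35,0,-45,0,0,0],[35,0,-45,0,0,0],[35,0,-45,0,0,0],[35,0,-45,0,0,0],[35,0,-45,0,0,0],[35,0,-45,0,0,0],[35,0,-45,0,0,0],[34,0,-45,0,0,0],[33,0,-45,0,0,0],[30,0,-46,0,0,0]]]'; python3 -m creep '[[[0,0,0,0,0,0],[0,0,0,0,0,0]]]'; python3 -c "from h import *;st();snap('wrist','w1');snap('scene','s1')"
```

```text
time: 1.9
position: [465.0, -24.3, 231.5]
tcp_rot: [0.703, -0.702, 0.08, -0.081]
ft_force: [0.9, 0.2, -0.2]
grip_width: 0.1
time: 2.15
position: [464.4, -22.2, 231.2]
tcp_rot: [0.703, -0.702, 0.08, -0.08]
ft_force: [0.4, 0.7, 0.2]
grip_width: 0.1
t 2.15 tester [-175.9    0.6] z 231.2 yaw rel deg -0.07 tooly [-0.  0. -1.] F(tester) [0.2 0.8] 0.2 w 0.1
```

View pics/w1.png

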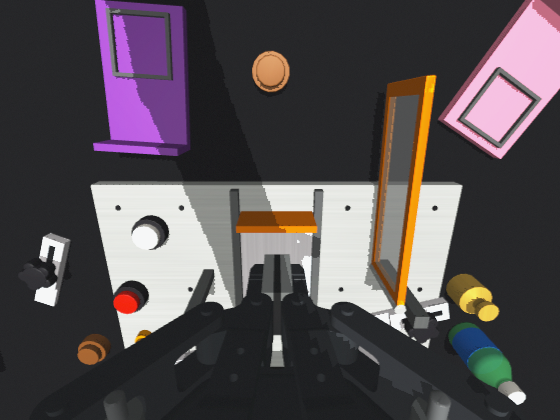

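View pics/s1.png

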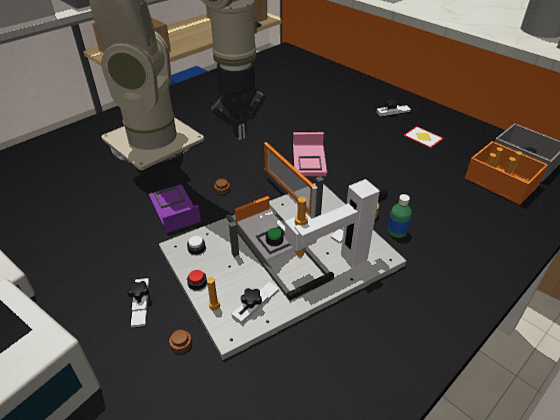

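The scene picture shows the gripper ahead of the orange plate at (252,207), and nothing has moved. The wrist picture shows the plate centred at (277,220), with the guard to its right at (405,190). I'll check where the wrist camera sits before descending.

```bash
python3 -c "
from h import *
s=dict(np.load('pics/w1.npz')); o=-s['R'].T@s['t']; print(o, RT.T@(o[:2]-C)); st()
for v in (211,226): print(v,[ (RT.T@(ray(s,u,v,70)[:2]-C)).round(1) for u in (237,317)])
o=s['z_map'];print(s['color'].shape)
"
```

```text
[381.77862182  -3.60684494 372.68840976] [-2.60551208e+02  1.81637887e-01]
t 2.25 tester [-176.1    1.4] z 231.2 yaw rel deg 0.07 tooly [-0.  0. -1.] F(tester) [0.3 0.2] 0.2 w -0.1
211 [array([-153.5,  -42.6]), array([-153.4,   44.2])]
226 [array([-135.9,  -43.4]), array([-135.8,   44.9])]
(420, 560, 3)
```

```bash
python3 -m creep '[[[0,45,0,0,0,0],[0,45,0,0,0,0],[0,45,0,0,0,0],[0,40,0,0,0,0],[0,20,-1,0,0,0],[0,0,0,0,0,0],[0,0,0,0,0,0]]]'; python3 -c "from h import *;st()"; python3 -m creep '[[[5,0,0,0,0,0],[5,0,0,0,0,0],[4,0,0,0,0,0],[3,0,0,0,0,0],[3,0,0,0,0,0],[2,0,0,0,0,0],[2,0,0,0,0,0],[0,0,0,0,0,0]]]'; python3 -c "from h import *;st()"
```

```text
time: 3.12
position: [464.9, -22.9, 37.2]
tcp_rot: [0.703, -0.702, 0.079, -0.08]
ft_force: [-0.2, -0.6, 0.1]
grip_width: -0.2
t 3.12 tester [-1.752e+02  1.000e-01] z 37.2 yaw rel deg 0.04 tooly [ 0.001  0.001 -1.   ] F(tester) [-0.1 -0.6] 0.1 w -0.2
time: 4.12
position: [487.8, -28.9, 36.3]
tcp_rot: [0.703, -0.703, 0.08, -0.08]
ft_force: [-0.3, -0.5, 0.1]
grip_width: -0.2
t 4.12 tester [-151.5   -0.7] z 36.3 yaw rel deg -0.01 tooly [ 0.  0. -1.] F(tester) [-0.1 -0.5] 0.1 w -0.2
```

```bash
python3 -m creep '[[[1,0,0,0,0,0],[1,0,0,0,0,0],[1,0,0,0,0,0],[1,0,0,0,0,0],[1,0,0,0,0,0],[1,0,0,0,0,0],[1,0,0,0,0,0],[1,0,0,0,0,0],[1,0,0,0,0,0],[2,0,0,0,0,0],[2,0,0,0,0,0],[2,0,0,0,0,0]]]'; python3 -c "from h import *;st();snap('top','t2')"
```

```text
time: 5.62
position: [500.1, -31.7, 35.8]
tcp_rot: [0.703, -0.702, 0.082, -0.078]
ft_force: [-11.5, 3.1, 9.7]
grip_width: 0.2
t 5.62 tester [-139.    -0.7] z 35.8 yaw rel deg 0.01 tooly [-0.005  0.001 -1.   ] F(tester) [-11.9   0.4] 9.7 w 0.2
```

View pics/t2.png

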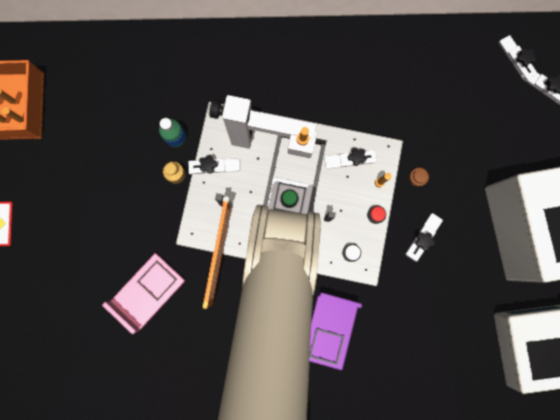

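The top picture shows the arm behind the carriage, with the green switch now at (290,199) and bystanders unchanged. There is a 9.7 N vertical component in the contact force, so I'll relieve it with a slight rise and continue in small steps.

```bash
python3 -m creep '[[[0,-0.5,0,0,0,0],[2,-0.3,0,0,0,0],[2,0,0,0,0,0],[2,0,0,0,0,0]]]'; python3 -c "from h import *;st()"; python3 -m creep '[[[2,0,0,0,0,0],[2,0,0,0,0,0],[2,0,0,0,0,0],[2,0,0,0,0,0]]]'; python3 -c "from h import *;st();snap('scene','s3')"
```

```text
time: 6.18
position: [508.2, -33.7, 36.9]
tcp_rot: [-0.703, 0.703, -0.08, 0.08]
ft_force: [-3.7, 0.7, -2.6]
grip_width: 0.0
t 6.17 tester [-130.6   -0.7] z 36.9 yaw rel deg -0.01 tooly [-0.  0. -1.] F(tester) [-3.8 -0.2] -2.6 w 0.0
time: 6.68
position: [516.1, -35.5, 37.1]
tcp_rot: [0.703, -0.703, 0.08, -0.08]
ft_force: [-4.2, 0.5, -3.0]
grip_width: 0.3
t 6.67 tester [-122.5   -0.7] z 37.1 yaw rel deg -0.0 tooly [ 0.  0. -1.] F(tester) [-4.2 -0.5] -3.0 w 0.3
```

View pics/s3.png

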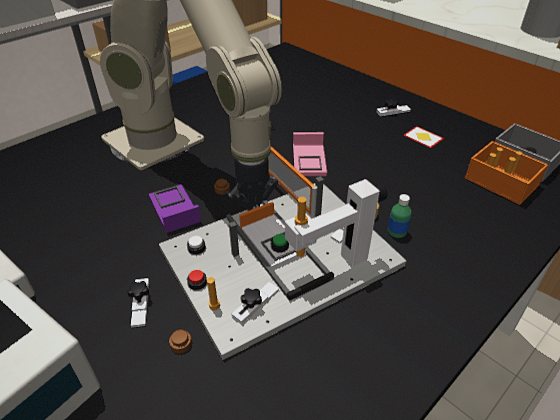

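The scene picture shows the orange plate at (256,213), moving with the tray, and the green switch upright at (280,241). The push is about 4 N.

```bash
python3 -m creep '[[[2,0.4,0,0,0,0],[2.5,0,0,0,0,0],[2.5,0,0,0,0,0],[2.5,0,0,0,0,0],[2.5,0,0,0,0,0],[2.5,0,0,0,0,0],[2.5,0,0,0,0,0],[2.5,0,0,0,0,0],[2.5,0,0,0,0,0],[2.5,0,0,0,0,0],[2.5,0,0,0,0,0],[2.5,0,0,0,0,0]]]'; python3 -c "from h import *;st()"; python3 -m creep '[[[2.5,0,0,0,0,0],[2.5,0,0,0,0,0],[2.5,0,0,0,0,0],[2.5,0,0,0,0,0],[2.5,0,0,0,0,0],[2.5,0,0,0,0,0],[2.5,0,0,0,0,0],[2.5,0,0,0,0,0],[2.5,0,0,0,0,0],[2.5,0,0,0,0,0],[2,0,0,0,0,0],[1,0,0,0,0,0]]]'; python3 -c "from h import *;st();snap('scene','s4')"
```

```text
time: 8.22
position: [544.3, -41.8, 36.9]
tcp_rot: [0.703, -0.702, 0.08, -0.079]
ft_force: [-8.8, 1.4, 4.8]
grip_width: 0.2
t 8.22 tester [-93.6  -0.6] z 36.9 yaw rel deg 0.0 tooly [-0.001  0.001 -1.   ] F(tester) [-8.9 -0.6] 4.8 w 0.2
time: 9.72
position: [571.7, -48.1, 36.9]
tcp_rot: [0.703, -0.702, 0.08, -0.079]
ft_force: [-7.8, 2.1, 5.5]
grip_width: 0.2
t 9.72 tester [-65.5  -0.6] z 36.9 yaw rel deg 0.0 tooly [-0.001  0.001 -1.   ] F(tester) [-8.1  0.3] 5.5 w 0.2
```

View pics/s4.png

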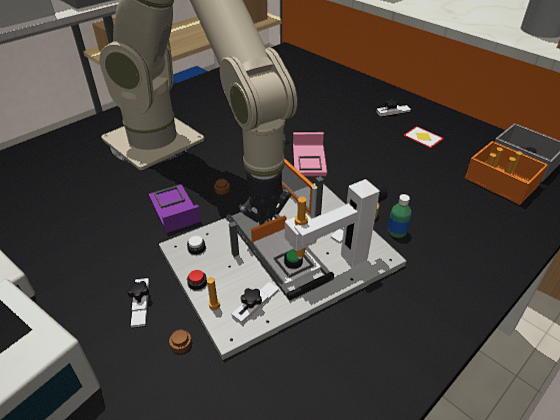

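The scene picture shows the switch upright at (293,258), close to the probe, and the plate at (268,227). About 25 mm remains.

```bash
python3 -m creep '[[[2,0,0,0,0,0],[2,0,0,0,0,0],[2,0,0,0,0,0],[2,0,0,0,0,0],[2,0,0,0,0,0],[2,0,0,0,0,0],[2,0,0,0,0,0],[1.5,0,0,0,0,0],[1,0,0,0,0,0],[1,0,0,0,0,0]]]'; python3 -c "from h import *;st()"; python3 -m creep '[[[1,0,0,0,0,0],[1,0,0,0,0,0]]]'; python3 -m creep '[[[1,0,0,0,0,0],[1,0,0,0,0,0]]]'; python3 -c "from h import *;st()"
```

```text
time: 11.02
position: [588.7, -52.0, 36.9]
tcp_rot: [0.703, -0.702, 0.08, -0.079]
ft_force: [-8.9, 2.0, 3.9]
grip_width: 0.4
t 11.03 tester [-48.1  -0.6] z 36.9 yaw rel deg 0.0 tooly [-0.001  0.001 -1.   ] F(tester) [-9.2 -0. ] 3.9 w 0.4
time: 11.28
position: [590.6, -52.5, 36.9]
tcp_rot: [0.703, -0.702, 0.08, -0.079]
ft_force: [-7.6, 1.4, 3.7]
grip_width: -0.1
time: 11.52
position: [592.6, -52.9, 36.9]
tcp_rot: [0.703, -0.702, 0.08, -0.079]
ft_force: [-7.8, 2.3, 3.7]
grip_width: -0.3
t 11.53 tester [-44.1  -0.6] z 36.9 yaw rel deg 0.01 tooly [-0.001  0.001 -1.   ] F(tester) [-8.1  0.5] 3.7 w -0.3
```

```bash
python3 -m creep '[[[1,0,0,0,0,0],[1,0,0,0,0,0]]]';python3 -m creep '[[[0.5,0,0,0,0,0],[0.5,0,0,0,0,0]]]'; python3 -m creep '[[[0.5,0,0,0,0,0],[0.5,0,0,0,0,0]]]'; python3 -c "from h import *;st()"
```

```text
time: 11.78
position: [594.5, -53.4, 36.9]
tcp_rot: [0.703, -0.702, 0.08, -0.079]
ft_force: [-7.5, 2.2, 4.8]
grip_width: 0.2
time: 12.02
position: [595.5, -53.6, 36.9]
tcp_rot: [0.703, -0.702, 0.08, -0.079]
ft_force: [-9.1, 2.0, 3.7]
grip_width: -0.1
time: 12.28
position: [596.2, -53.7, 36.9]
tcp_rot: [0.703, -0.702, 0.08, -0.079]
ft_force: [-11.6, 3.1, 6.8]
grip_width: -0.0
t 12.28 tester [-40.3  -0.5] z 36.9 yaw rel deg 0.01 tooly [-0.002  0.001 -1.   ] F(tester) [-12.    0.4] 6.8 w -0.0
```

Contact with the rubber stop is beginning: the force has risen to 12 N at TCP x -40.

```bash
python3 -m creep '[[[0.5,0,0,0,0,0],[0,0,0,0,0,0]]]'; python3 -m creep '[[[0.5,0,0,0,0,0],[0,0,0,0,0,0]]]'; python3 -m creep '[[[0.5,0,0,0,0,0],[0,0,0,0,0,0]]]'; python3 -c "from h import *;st();snap('scene','s5');s=snap('wrist','w5');im=cv2.imread('pics/s5.png');cv2.imwrite('pics/s5c.png',cv2.resize(im[170:330,190:390],None,fx=3,fy=3))"
```

```text
time: 12.52
position: [596.3, -53.8, 36.9]
tcp_rot: [0.703, -0.702, 0.081, -0.079]
ft_force: [-12.8, 3.2, 8.4]
grip_width: -0.3
time: 12.78
position: [596.2, -53.7, 36.9]
tcp_rot: [0.703, -0.702, 0.081, -0.078]
ft_force: [-14.6, 3.5, 10.1]
grip_width: 0.5
time: 13.02
position: [596.2, -53.8, 36.9]
tcp_rot: [0.703, -0.702, 0.082, -0.078]
ft_force: [-17.6, 4.1, 12.8]
grip_width: -0.0
t 13.03 tester [-40.3  -0.5] z 36.9 yaw rel deg 0.0 tooly [-0.005  0.002 -1.   ] F(tester) [-18.1   0. ] 12.8 w -0.0
```

View pics/s5c.png

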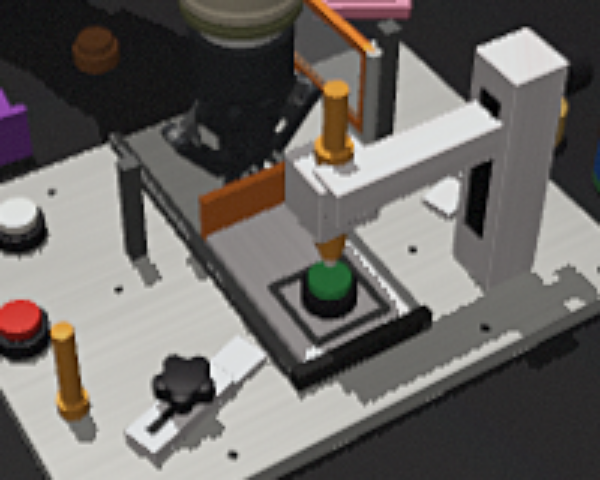

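View pics/w5.png

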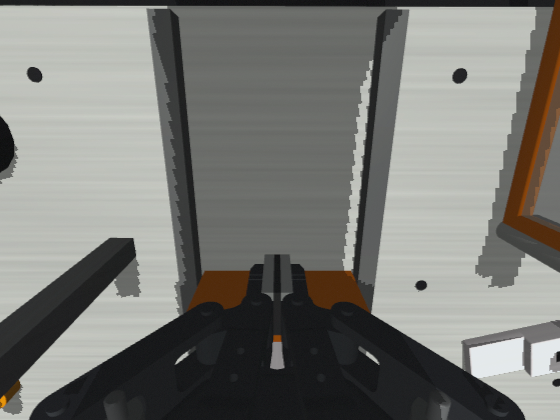

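The force rises without further advance, so the carriage is home: front face about x -29, and switch under the probe at (328,280) in the crop. The guard stands open at right. Now I'll back off and lift clear.

```bash
python3 -m creep '[[[-1,0,0,0,0,0],[-1,0,0,0,0,0],[-2,0,0,0,0,0],[-5,0,0,0,0,0],[-15,0,0,0,0,0],[-25,0,0,0,0,0],[-30,-10,0,0,0,0],[-30,-40,0,0,0,0],[-30,-45,0,0,0,0],[-20,-40,0,0,0,0],[0,0,0,0,0,0]]]'; python3 - <<'E'
from h import *
st(); s=snap('top','t6'); im=cv2.imread('pics/t6.png'); cv2.imwrite('pics/t6c.png',cv2.resize(im[90:315,100:415],None,fx=2.5,fy=2.5,interpolation=cv2.INTER_CUBIC))
for n,u,v,h in [('weight',173,172,60),('cleaner',166,124,110),('pinktop',156,255,34),('pinkright',183,288,30),('pinkbot',135,331,60)]: print(n,(RT.T@(ray(s,u,v,h)[:2]-C)).round())
E
```

```text
time: 14.5
position: [444.5, -18.1, 174.8]
tcp_rot: [0.704, -0.701, 0.078, -0.082]
ft_force: [0.6, 0.1, -1.1]
grip_width: -0.0
t 14.5 tester [-1.962e+02  1.000e-01] z 174.8 yaw rel deg 0.03 tooly [ 0.006  0.004 -1.   ] F(tester) [0.6 0.3] -1.1 w -0.0
weight [-17. 263.]
cleaner [ 73. 289.]
pinktop [-202.  264.]
pinkright [-261.  191.]
pinkbot [-366.  264.]
```

View pics/t6c.png

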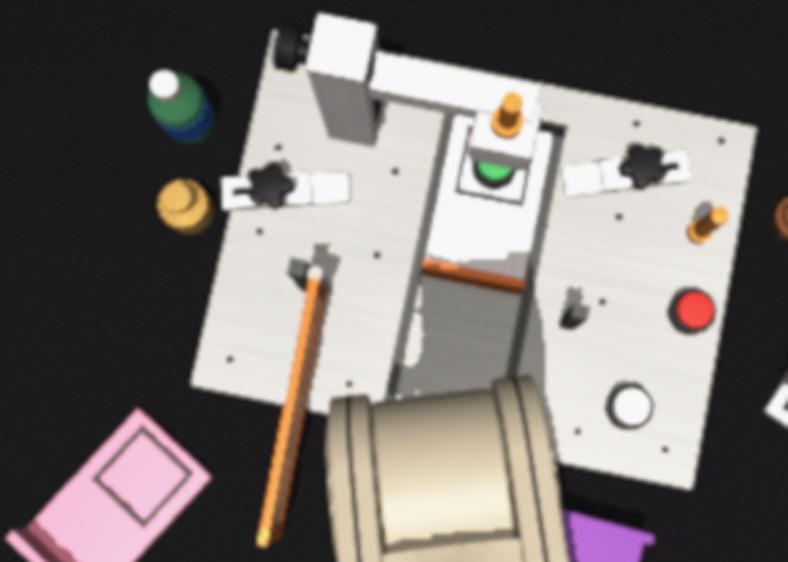

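The top crop shows the plate's front edge from (421,272) to (524,292), the switch at (494,165) inside its rim, and bystanders unmoved. I'll check numerically, then go over the guard to its left side.

```bash
python3 - <<'E'
from h import *
s=dict(np.load('pics/t6.npz'))
f=lambda u,v:(100+(u+.5)/2.5-.5,90+(v+.5)/2.5-.5)
for n,p,h in [('pL',(421,272),70),('pR',(524,292),70),('sw left edge',(474,170),60),('sw right',(514,176),60),('sw front of cap',(491,187),50)]: print(n,(RT.T@(ray(s,*f(*p),h)[:2]-C)).round(1))
E
python3 -m creep '[[[0,0,30,0,0,0],[0,0,42,0,0,0],[0,0,42,0,0,0],[0,0,40,0,0,0],[0,0,12,0,0,0],[0,0,0,0,0,0]]]'; python3 -c "from h import *;st();snap('scene','s7')"
```

```text
pL [-34.   45.9]
pR [-33.2 -45.1]
sw left edge [66.4 18.6]
sw right [ 68.2 -17.1]
sw front of cap [56.7  0.8]
time: 15.3
position: [480.6, 142.8, 170.7]
tcp_rot: [-0.702, 0.703, -0.08, 0.079]
ft_force: [0.5, -0.7, -0.1]
grip_width: 0.2
t 15.3 tester [-197.1  165.1] z 170.7 yaw rel deg 0.02 tooly [-0.001 -0.001 -1.   ] F(tester) [ 0.7 -0.6] -0.1 w 0.2
```

View pics/s7.png

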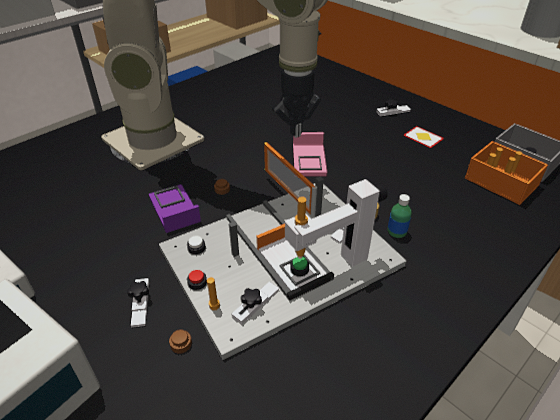

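```bash
python3 - <<'E'
from h import *
s=snap('top','t8'); im=cv2.imread('pics/t8.png'); c=im[120:220,250:350]; cv2.imwrite('pics/t8c.png',cv2.resize(c,None,fx=6,fy=6,interpolation=cv2.INTER_NEAREST))
def proj(t,h):
    w=np.r_[RT@np.array(t)+C,h]; c=s['R']@w+s['t']; return np.array([c[0]/c[2]*s['fx']+s['cx'],c[1]/c[2]*s['fy']+s['cy']])
big=cv2.resize(c,None,fx=6,fy=6,interpolation=cv2.INTER_NEAREST)
for x in (-30,-34):
  a,b=[((proj((x,y),70)-[250,120]+.5)*6).astype(int) for y in (45,-45)]; cv2.line(big,tuple(a.tolist()),tuple(b.tolist()),(255,0,0) if x==-30 else (0,0,255),1)
# tray back corner region and rails front ends
cv2.imwrite('pics/t8o.png',big)
E
```

```text
(no output)
```

View pics/t8o.png

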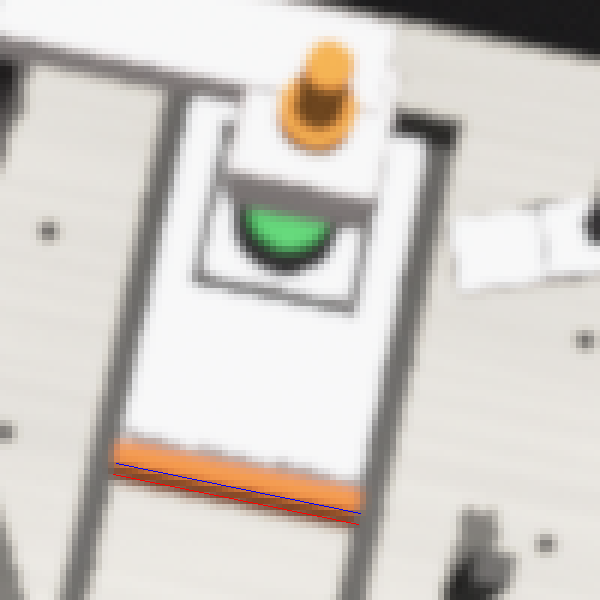

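The overlay shows the plate's front top edge lying on the x = -30 line, with the tray against the black stop at (428,130) in the crop, so it is home. Next I'll descend left of the guard and work out the arc.

```bash
python3 -m creep '[[[0,30,0,0,0,0],[0,40,0,0,0,0],[0,25,0,0,0,0],[0,0,0,0,0,0]]]'; python3 - <<'E'
from h import *
st(); snap('wrist','w9')
p=[]
for a in np.arange(1.55,-0.01,-0.1):
    r=140; d=4+11*abs(np.cos(a))+14*abs(np.sin(a)); q=np.array([-60,130])+r*np.array([-np.sin(a),-np.cos(a)])+d*np.array([-np.cos(a),np.sin(a)]); p.append(q)
p=np.array(p); print(np.c_[np.arange(1.55,-0.01,-0.1),p,np.diff(p,axis=0,prepend=p[:1])].round(1))
E
```

```text
time: 15.9
position: [479.6, 141.3, 75.4]
tcp_rot: [-0.702, 0.703, -0.081, 0.08]
ft_force: [0.5, -0.6, 0.0]
grip_width: -0.3
t 15.9 tester [-197.8  163.3] z 75.4 yaw rel deg -0.12 tooly [-0.003 -0.002 -1.   ] F(tester) [ 0.6 -0.5] 0.0 w -0.3
[[ 1.600e+00 -2.003e+02  1.453e+02  0.000e+00  0.000e+00]
 [ 1.400e+00 -2.013e+02  1.322e+02 -9.000e-01 -1.310e+01]
 [ 1.300e+00 -2.010e+02  1.189e+02  3.000e-01 -1.330e+01]
 [ 1.200e+00 -1.994e+02  1.056e+02  1.600e+00 -1.340e+01]
 [ 1.100e+00 -1.965e+02  9.220e+01  2.900e+00 -1.330e+01]
 [ 1.000e+00 -1.922e+02  7.910e+01  4.300e+00 -1.310e+01]
 [ 9.000e-01 -1.866e+02  6.630e+01  5.600e+00 -1.280e+01]
 [ 8.000e-01 -1.796e+02  5.400e+01  7.000e+00 -1.230e+01]
 [ 7.000e-01 -1.712e+02  4.230e+01  8.300e+00 -1.170e+01]
 [ 6.000e-01 -1.616e+02  3.140e+01  9.600e+00 -1.090e+01]
 [ 5.000e-01 -1.508e+02  2.150e+01  1.080e+01 -9.900e+00]
 [ 4.000e-01 -1.389e+02  1.260e+01  1.190e+01 -8.800e+00]
 [ 3.000e-01 -1.260e+02  5.000e+00  1.290e+01 -7.600e+00]
 [ 2.000e-01 -1.122e+02 -1.200e+00  1.380e+01 -6.200e+00]
 [ 1.000e-01 -9.770e+01 -5.900e+00  1.450e+01 -4.700e+00]
 [ 0.000e+00 -8.270e+01 -9.000e+00  1.500e+01 -3.100e+00]]
```

View pics/w9.png

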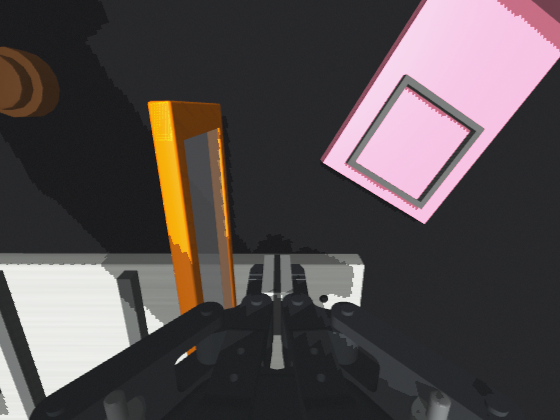

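The wrist picture shows the fingers at (277,275), just right of the guard's left face (the guard runs from (185,105) to (205,310)), and clear of the pink look-alike. I'll raise a little for linkage clearance, then start the sweep.

```bash
python3 -m creep '[[[0,-12,0,0,0,0],[-1,0,-5,0,0,0],[-1,0,-6,0,0,0],[0,0,-6,0,0,0],[0,0,-6,0,0,0],[0,0,-7,0,0,0],[0,0,-7,0,0,0]]]'; python3 -c "from h import *;st();snap('scene','s10')"
```

```text
time: 16.82
position: [470.5, 107.0, 88.7]
tcp_rot: [0.703, -0.703, 0.08, -0.08]
ft_force: [1.0, 2.4, -0.5]
grip_width: 0.2
t 16.82 tester [-199.   127.9] z 88.7 yaw rel deg -0.0 tooly [ 0.  0. -1.] F(tester) [0.4 2.5] -0.5 w 0.2
```

View pics/s10.png

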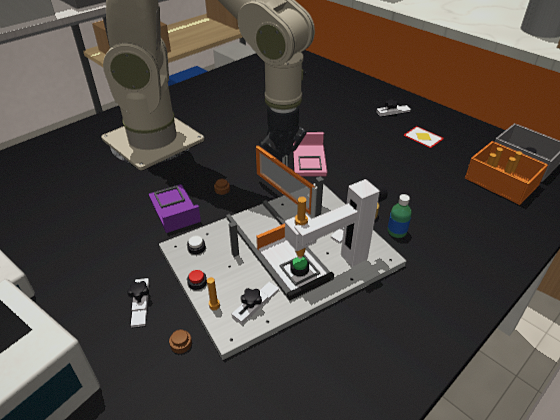

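The scene picture shows the guard swinging, its free end now at (257,160), with the force only about 2.5 N. I'll continue the arc.

```bash
python3 -m creep '[[[-1,0,-9,0,0,0],[0,0,-13,0,0,0],[1.5,0,-13,0,0,0],[3,0,-13,0,0,0],[4,0,-13,0,0,0],[5.5,0,-13,0,0,0]]]'; python3 -c "from h import *;st()";  python3 -m creep '[[[7,0,-12,0,0,0],[8,0,-12,0,0,0],[9.5,0,-11,0,0,0],[10.5,0,-10,0,0,0]]]'; python3 -c "from h import *;st();snap('scene','s11')"
```

```text
time: 17.62
position: [466.5, 31.5, 88.7]
tcp_rot: [0.703, -0.703, 0.08, -0.08]
ft_force: [0.0, 2.4, 0.1]
grip_width: 0.1
t 17.62 tester [-185.8   53.4] z 88.7 yaw rel deg -0.01 tooly [-0.  0. -1.] F(tester) [-0.5  2.3] 0.1 w 0.1
time: 18.12
position: [490.7, -20.2, 88.6]
tcp_rot: [-0.703, 0.703, -0.08, 0.08]
ft_force: [-0.1, 1.2, 0.0]
grip_width: 0.5
t 18.12 tester [-150.7    8.4] z 88.6 yaw rel deg -0.01 tooly [-0. -0. -1.] F(tester) [-0.3  1.1] 0.0 w 0.5
```

View pics/s11.png

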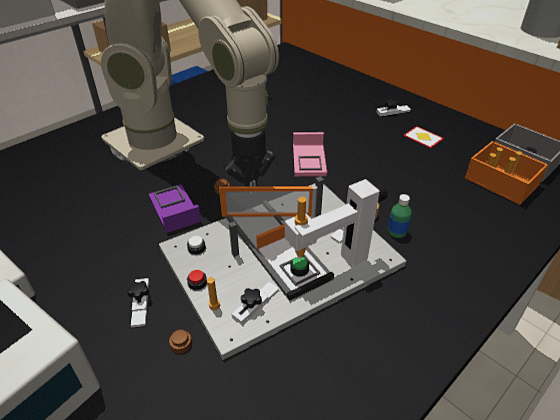

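The scene picture shows the guard about two thirds shut, its free end at (222,190) above the jamb at (234,235). Next comes the last part, mainly along +x.

```bash
python3 -m creep '[[[10,0,-7,0,0,0],[11,0,-6,0,0,0],[11,0,-4,0,0,0],[10,0,-2,0,0,0],[8,0,-1,0,0,0],[6,0,0,0,0,0],[4,0,0,0,0,0]]]'; python3 -c "from h import *;st()";  python3 -m creep '[[[3,0,0,0,0,0],[2,0,0,0,0,0],[1,0,0,0,0,0]]]'; python3 -c "from h import *;st()"
```

```text
time: 19.05
position: [544.7, -52.2, 88.6]
tcp_rot: [0.703, -0.703, 0.08, -0.08]
ft_force: [-1.4, -0.1, -0.4]
grip_width: -0.2
t 19.05 tester [-90.9 -10.6] z 88.6 yaw rel deg 0.0 tooly [-0.  0. -1.] F(tester) [-1.3 -0.4] -0.4 w -0.2
time: 19.42
position: [550.3, -53.5, 88.7]
tcp_rot: [0.703, -0.703, 0.08, -0.08]
ft_force: [-1.9, -0.1, -1.3]
grip_width: 0.1
t 19.43 tester [-85.1 -10.7] z 88.7 yaw rel deg -0.0 tooly [ 0.  0. -1.] F(tester) [-1.8 -0.5] -1.3 w 0.1
```

```bash
python3 -m creep '[[[2,0,0,0,0,0],[2,0,0,0,0,0],[1,0,0,0,0,0]]]'; python3 -m creep '[[[1,0,0,0,0,0],[1,0,0,0,0,0]]]';python3 -m creep '[[[1,0,0,0,0,0],[0,0,0,0,0,0]]]';  python3 -c "from h import *;st()"
```

```text
time: 19.8
position: [555.3, -54.8, 88.7]
tcp_rot: [0.703, -0.703, 0.08, -0.08]
ft_force: [-1.0, 0.4, 0.4]
grip_width: 0.1
time: 20.05
position: [557.1, -55.2, 88.7]
tcp_rot: [0.703, -0.703, 0.08, -0.08]
ft_force: [-1.5, 0.0, -0.1]
grip_width: -0.2
time: 20.3
position: [558.3, -55.3, 88.7]
tcp_rot: [0.703, -0.703, 0.08, -0.08]
ft_force: [-0.2, -1.2, 0.1]
grip_width: -0.2
t 20.3 tester [-77.  -10.6] z 88.7 yaw rel deg -0.0 tooly [ 0.  0. -1.] F(tester) [ 0.1 -1.2] 0.1 w -0.2
```

```bash
python3 -m creep '[[[1,0,0,0,0,0],[0,0,0,0,0,0]]]';python3 -m creep '[[[1,0,0,0,0,0],[0,0,0,0,0,0]]]';python3 -m creep '[[[1,0,0,0,0,0],[0,0,0,0,0,0]]]';python3 -m creep '[[[0.5,0,0,0,0,0],[0,0,0,0,0,0]]]';  python3 -c "from h import *;st()"
```

```text
time: 20.55
position: [559.2, -55.6, 88.7]
tcp_rot: [0.703, -0.703, 0.08, -0.08]
ft_force: [-1.4, -0.1, 0.1]
grip_width: 0.2
time: 20.8
position: [560.2, -55.8, 88.7]
tcp_rot: [0.703, -0.703, 0.08, -0.08]
ft_force: [-0.1, -0.5, -0.2]
grip_width: -0.2
time: 21.05
position: [560.9, -56.0, 88.6]
tcp_rot: [0.703, -0.703, 0.08, -0.08]
ft_force: [-1.8, 0.6, 0.7]
grip_width: -0.2
time: 21.3
position: [560.9, -56.0, 88.6]
tcp_rot: [0.703, -0.702, 0.08, -0.079]
ft_force: [-4.8, 1.0, 4.1]
grip_width: 0.0
t 21.3 tester [-74.2 -10.7] z 88.6 yaw rel deg -0.0 tooly [-0.001  0.    -1.   ] F(tester) [-4.9 -0.1] 4.1 w 0.0
```

The position holds at x -74 with rising force, so the guard is on its stop. One more small nudge, then back off straight and lift.

```bash
python3 -m creep '[[[0.7,0,0,0,0,0],[0,0,0,0,0,0]]]'; python3 -m creep '[[[-1,0,0,0,0,0],[-2,0,0,0,0,0],[-4,0,0,0,0,0],[-15,0,0,0,0,0],[-30,0,0,0,0,0],[-35,-20,0,0,0,0],[-30,-40,0,0,0,0],[-10,-40,40,0,0,0],[0,-30,45,0,0,0],[0,0,45,0,0,0],[0,0,30,0,0,0],[0,0,0,0,0,0]]]'; python3 - <<'E'
from h import *
st(); s=snap('top','t12'); snap('scene','s12'); im=cv2.imread('pics/t12.png')
def proj(t,h):
    w=np.r_[RT@np.array(t)+C,h]; c=s['R']@w+s['t']; return np.array([c[0]/c[2]*s['fx']+s['cx'],c[1]/c[2]*s['fy']+s['cy']])
x0,y0,k=180,110,3.4
big=cv2.resize(im[110:285,180:410],None,fx=k,fy=k,interpolation=cv2.INTER_CUBIC)
def ln(a,b,h,c): 
  a,b=[tuple(((proj(t,h)-[x0,y0]+.5)*k).astype(int).tolist()) for t in (a,b)]; cv2.line(big,a,b,c,1)
ln((-64,130),(-64,-95),115,(255,0,0)); ln((-64-11,130-.05*0),(-75,125),115,(0,255,0))
ln((-30,45),(-30,-45),70,(255,0,0))
cv2.imwrite('pics/t12c.png',big)
E
```

```text
time: 21.55
position: [561.0, -56.0, 88.6]
tcp_rot: [0.703, -0.702, 0.081, -0.079]
ft_force: [-7.7, 1.4, 7.1]
grip_width: 0.3
time: 23.05
position: [474.2, 130.4, 218.5]
tcp_rot: [-0.703, 0.703, -0.079, 0.079]
ft_force: [-0.8, -0.4, 0.8]
grip_width: 0.2
t 23.05 tester [-200.5  151.5] z 218.5 yaw rel deg 0.21 tooly [ 0. -0. -1.] F(tester) [-0.7 -0.5] 0.8 w 0.2
```

View pics/t12c.png

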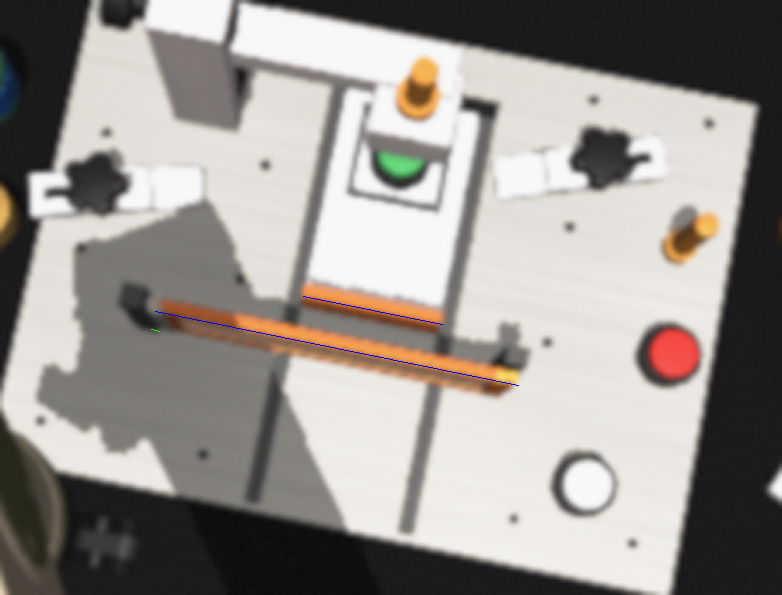

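View pics/s12.png

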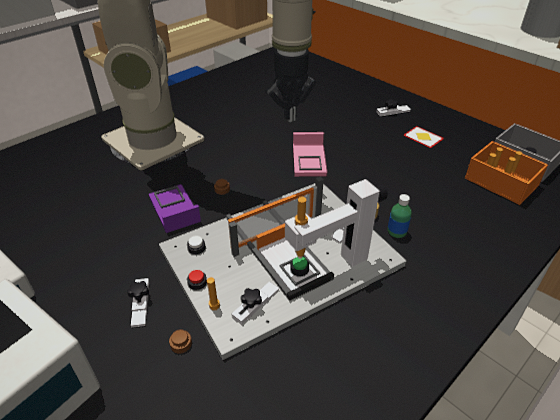

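The top crop shows the guard from (160,308) to (510,380) lying along the predicted shut line. The plate's front edge is on the x = -30 line, the switch stands under the probe at (400,165), and the bystanders have not moved. The arm is clear and at rest, so I'll hand in.

```bash
python3 -m creep '[[[0,0,0,0,0,0],[0,0,0,0,0,0],[0,0,0,0,0,0],[0,0,0,0,0,0]]]'; python3 -c "from h import *;st();print(arm.close_job())"
```

```text
time: 23.65
position: [474.3, 128.0, 218.7]
tcp_rot: [0.703, -0.702, 0.08, -0.08]
ft_force: [-0.7, 0.1, 0.4]
grip_width: -0.3
t 23.65 tester [-199.9  149.2] z 218.7 yaw rel deg -0.02 tooly [ 0.  0. -1.] F(tester) [-0.7 -0. ] 0.4 w -0.3
the job is handed in; nothing more can be done
None
```

I pushed the orange plate with shut fingertips until the carriage was on its back stop, then swung the guard shut from its outer face. I backed the arm clear and handed in at 23.7 s. No verdict was reported.

**Last checks:**
- **Carriage:** the plate's front edge lies on the x = -30 mm line in the top view. The push force rose to about 18 N with no further travel.
- **Guard:** it lies along its predicted shut line, and force rose to about 8 N with no further travel.
- **Switch and bystanders:** the switch is upright in its rim under the probe. I judged it about 4 to 7 mm off the probe's axis, because the probe block partly hides it. The bystanders look unmoved in the pictures.

**Readings that disagreed:**
- My first hand-picked pixels put the plate at about -33 to -34 mm, right at the limit. An enlarged overlay showed I had picked the lower part of the plate's front face rather than its top edge.
- Upward forces of up to 13 N appeared on the tool while pushing the carriage. I took these as friction at the contact. The tray showed no visible lift.

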